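# Push the vial rack home in the rack scanner and start the scan

### The job

Push the vial rack along the bench with the fingers, never lifting or tipping it, until it sits square and snug in the inside corner of the rack scanner, with its long side against the long rail and its end against the short rail. Only then press the round button on the scanner's side pod fully down and let it come up again. Leave the bottles and other things on the bench where they stand.

Things in the scene. Friction and masses are not known exactly. Their poses are not given: they have to be found in the camera images.
- rack: White block rack of small capped vials, 90 mm (its x) by 140 mm (its y), about 0.4 kg, loose on the bench. Its sides are plain upright faces from the bench to 45 mm; the vials stand up to 62 mm. Origin: centre of its underside; z up. It starts on the robot's side of the long rail and clear of the short rail, turned up to 0.35 rad to the scanner.
- scanner: Rack scanner fixed on the bench. Origin: at bench level in the inside corner of its two aluminium rails (20 mm thick, 25 high); z up. Inner faces: long rail the plane x = 0 (y -280 to 20 mm), short rail the plane y = 0 (x -110 to 0 mm). The rack belongs at negative x and y: seated, its origin is at x = -45, y = -70 mm, axes parallel. Behind the long rail is a grey housing 55 mm high.
- scan_button_top (a point): Centre of the top of the round grey push button, 28 mm diameter, pressed straight down. It is on the grey pod (110 x 70 mm, 32 mm high) beyond the short rail, at scanner x = -50, y = 55 mm.
- scan_button (a joint): Travel of the button in m: 0 up, 0.006 fully down (5 N, spring return).
- jar: Squat amber jar, 54 mm diameter, 60 mm tall, on the bench near the scanner's pod; to be left alone. Origin: centre of its underside.
- bottle: White bottle with black cap, 60 mm diameter, 130 mm tall, on the bench past the far (-y) end of the scanner's long rail; to be left alone. Origin: centre of its underside.
- tip_box: Low closed tip box, grey base and clear lid, 80 x 120 x 55 mm, no vials; to be left alone. Origin: centre of its underside.
- beaker: Clear open beaker, 70 mm diameter, 90 mm tall; to be left alone. Origin: centre of its underside.
- timer: Small flat black bench timer, 50 x 60 x 22 mm; to be left alone. Origin: centre of its underside.
- flask: Tall amber reagent bottle, 72 mm diameter, 170 mm tall; to be left alone. Origin: centre of its underside.
Mind the look-alikes: they are no part of the job. Leave any blue or pink look-alike of the rack alone.

How it is judged:
On the way, in this order (a step that is already met when the one before it is completed fails the run):
1. the rack sits square in the corner against both rails (x of rack in the frame of scanner between -0.05 and -0.04 m and y of rack in the frame of scanner between -0.075 and -0.065 m and angle between the x axis of rack and the x axis of scanner, either way round below 0.05 rad and height (world z) of rack below 0.004 m), for 0.2 s.
2. the button is pressed fully down (value of joint scan_button above 0.0045 m), for 0.05 s.
At the end, for the whole second after the job is handed in: The rack stands flat on the bench, at rest, within 5 mm of both rails and within 0.05 rad of square to them; the button has been pressed (at least 4.5 mm) after that and is up again (all of step 1 and value of joint scan_button below 0.002 m and linear speed of rack below 0.01 m/s); the robot touches nothing.
It fails at once if the rack is lifted (over 10 mm) or tipped (over 0.15 rad) (height (world z) of rack above 0.01 m or angle between rack's own z axis and vertical above 0.15 rad).
It fails at once if the button is pressed before the rack is home (value of joint scan_button above 0.003 m and not (x of rack in the frame of scanner between -0.05 and -0.04 m and y of rack in the frame of scanner between -0.075 and -0.065 m and angle between the x axis of rack and the x axis of scanner, either way round below 0.05 rad and height (world z) of rack below 0.004 m)).
It fails at once if another thing on the bench is moved more than 30 mm or tipped (distance of any of jar, bottle, tip_box, beaker, timer, flask from where it was at the start of the episode above 0.03 m or angle between any of jar, bottle, tip_box, beaker, timer, flask's own z axis and vertical above 0.3 rad).
It also fails if it takes over 61 s, if anything falls off the work surface, if the arm or the gripper's body presses on something with over 40 N, if the wrist force passes 120 N, or if a joint passes its speed limit or range.

### The arm

A 6-joint arm with a two-finger parallel gripper is mounted at the origin on the work surface. World frame = base frame: x ahead of the robot, y to its left, z up, the work surface at z = 0. Lengths are in m, angles in rad, forces in N, time in s.
With the tool pointing down it reaches from about 0.325 to 0.9 m from the base axis. Payload 3.5 kg.
Tool frame: the origin (TCP) lies midway between the tips of the shut fingers; the grasp point (between the pads) lies 19 mm behind it; z points along the fingers, y is the direction in which the jaws open and shut (so a half turn about z gives the same grasp; the last joint's range is limited). The gripper opens to 85 mm and grips with 20 to 120 N. Pads are 22 mm wide; open, the fingers measure 114 mm over their backs; the gripper's body (76 mm by 85 mm) begins 54 mm behind the grasp point. The pads swing forward as they close: fully open they stand 13 mm farther back than shut.
Start: joints at [-0.103, 0.276, -0.026, 1.268, 0, 1.467], TCP at [0.625, -0, 0.231] pointing down, gripper open.
Joint ranges: [-3.12, 3.12], [-0.85, 1.88], [-1.08, 1.24], [-1.95, 2.15], [-1.57, 1.53], [-3.14, 3.14]. Speed limits (rad/s): [2.57, 2.57, 3.14, 3.14, 3.14, 3.14].

### API

Orientations are given as a unit quaternion [w, x, y, z].
In Python, from station import bot gives the robot as it stands.
- The arm moves only by the tool arm_command, never from a script. Its argument "series" is one flat list of numbers, 6 for each row, row after row: the shift along the tool's x, y, z in cm, then the turn, a rotation vector about the tool's x, y, z in degrees. A call has 1 to 5 rows; each row is the pose to reach, as a shift and turn from the pose commanded when the call began, along the tool's axes at that moment; what a row does not reach only later rows make up. A row lasts 1/8 s, in which the tool goes at most 62.5 mm and 10.7 degrees, less where a joint would pass 70% of its speed; a pose out of reach is approached as far as the arm can. A call with a gripper value outside its range is refused whole. "fingers" is the opening, from 0 (shut) to 1 (fully open), set as the call begins (left out, the last holds). The fingers move at their own pace and stop on an object; the grip force is fixed at half the most. Time passes only in rows, so rows that repeat a pose let the fingers close. It gives the time, the measured TCP pose, the force and the opening at its end, in the units of the state.
- bot.state(): the state, without advancing time (a new reading comes with each control period).
- bot.grab_frame(name): name is "scene" or "side" or "wrist"; returns a dict with "pixels" (420x560x3 uint8, blue, green, red), "vertical_fov" (degrees; the focal length in pixels is half the picture's height over the tangent of half this angle, whatever the lens; pixels are square), "cx", "cy" (the principal point, pixels), "eye" and "attitude" of the camera in the world; the wrist camera has in their place "mount" (4x4, takes a point from camera to tool coordinates, whose origin is the TCP and whose axes are the flange's). Camera axes: x right, y down, z forward; pixel columns grow to the right and rows downward; lengths in m; the calibration is good to about 2 mm. The wrist camera is an equidistant fisheye: a pixel r from the principal point sees the ray r / f radians off the axis. A picture is of the moment at which its call begins: read the wrist's pose just before it. There is no depth.
- bot.job_done(): hands the job in, once; it reports no verdict.
Trained networks look in the newest picture that a camera, given by its name, has taken for a name from the list of things; names that differ only in an ending like _2 or _b are one class to them, and where a whole thing is asked for, a point or a joint stands for the part that bears it (a point fixed in the world has none). Each returns a list of dicts, best first, with "p" (0 to 1); they miss things now and then, are a little off and sometimes report something else, mostly with a low value. They report only what shows in the picture. A call takes as long as a camera call. They do not tell look-alikes from the thing itself.
- bot.find_in(name, camera): "centre" ([x, y, z] in m, in the coordinates of the camera as it stood for that picture, good to about 4 mm: the middle of the surface that is visible of it).
The state is a dict: "t": time; "joint_pos": joint angles; "qvel": joint speeds; "tau": joint torques, N m; "tool_pos": TCP position; "ee_rot": TCP orientation; "force": force on the tool from outside, world axes, zero at the start; "moment": the same for the moment, N m; "gripper_width": opening from 0.0 (shut) to 1.0 (fully open).
Only numpy, scipy, OpenCV 4.12 (cv2) and the standard library are available. Lean on these libraries where they do the work, as an engineer would, in place of code of your own. Each camera call takes 0.05 s, during which the arm holds its last target.

## Working session

There is one attempt and no reset: what is moved stays moved. The work goes in short steps, Python scripts to look and compute and a tool call to move; the robot and the scene stay as the last step left them, time stands still between calls to the robot, and variables do not carry over. Pictures are saved under pics/ and viewed, and the job is handed in when it is done.

Besides the shell and the picture viewer there is one more tool, called after "Emit:" as name(argument=value, ...), one argument or row to a line, values as JSON. arm_command: Moves the arm, as the interface text tells. Its arguments: {"type":"object","properties":{"series":{"type":"array"},"fingers":{"type":"number"}},"required":["series"]}

```bash
mkdir -p pics; ls
cat > h.py <<'E'
import numpy as np,cv2
from station import bot
from scipy.spatial.transform import Rotation as R
def q2R(q): return R.from_quat([q[1],q[2],q[3],q[0]]).as_matrix()
def att(a):
    a=np.array(a,float)
    return a if a.shape==(3,3) else q2R(a)
E
python3 - <<'E'
from h import *
s=bot.state();print(s)
for n in ["scene","side","wrist"]:
    f=bot.grab_frame(n);cv2.imwrite(f"pics/{n}0.png",f["pixels"])
    print(n,{k:v for k,v in f.items() if k!="pixels"})
    np.save(f"pics/{n}0.npy",{k:v for k,v in f.items()},allow_pickle=True)
    for t in ["rack","scanner","scan_button_top","jar","bottle"]:
        try:
            r=bot.find_in(t,n)
            for d in r[:3]:
                c=np.array(d["centre"])
                if n=="wrist":
                    M=np.array(f["mount"]);p=q2R(s["ee_rot"])@(M[:3,:3]@c+M[:3,3])+s["tool_pos"]
                else: p=att(f["attitude"])@c+f["eye"]
                print(t,round(d["p"],2),p.round(3))
        except Exception as e: print(t,e)
E
```

```text
pics
{'t': 0.0, 'joint_pos': array([-1.03400940e-01,  2.77171659e-01, -2.78878541e-02,  1.26799916e+00,
       -2.43074157e-05,  1.46740787e+00]), 'qvel': array([ 3.56314436e-04, -8.76797073e-05, -1.86116885e-03, -8.99833711e-05,
        6.02138047e-04,  7.69178158e-05]), 'tau': array([-1.23772923e-03, -4.45513523e+01,  2.95201170e+01,  1.64704624e-02,
       -2.18722530e-04, -1.59438730e-05]), 'tool_pos': array([6.24219368e-01, 6.33451133e-05, 2.30132412e-01]), 'ee_rot': array([-0.00087048,  0.70711073,  0.70710192, -0.00072247]), 'force': array([ 0.04728836, -0.45096392,  0.28946932]), 'moment': array([-0.03143984,  0.0266491 ,  0.01364301]), 'gripper_width': 0.997317097678347}
scene {'vertical_fov': 48.899240715759504, 'cx': 287.77476432170715, 'cy': 212.6617572720503, 'eye': array([1.21499091, 0.6594461 , 1.14664615]), 'attitude': array([-0.13427033,  0.35722824,  0.86853268, -0.31624428])}
rack 0.87 [ 0.551 -0.019  0.04 ]
rack 0.67 [0.367 0.101 0.045]
rack 0.58 [0.768 0.304 0.048]
scanner 0.66 [0.743 0.056 0.056]
jar 0.78 [0.485 0.205 0.049]
bottle 0.59 [ 0.585 -0.315  0.07 ]
si
[... 355 characters left out ...]
[0.475 0.175 0.037]
bottle 0.82 [ 0.57  -0.354  0.078]
bottle 0.72 [ 0.386 -0.406  0.061]
wrist {'vertical_fov': 65.70646984690485, 'cx': 283.13063018625314, 'cy': 207.63814204359082, 'mount': array([[ 3.49181143e-04, -9.49974536e-01, -3.12327165e-01,
         7.99452772e-02],
       [ 9.99998564e-01, -1.86242050e-04,  1.68447034e-03,
        -1.97370214e-04],
       [-1.65837238e-03, -3.12327305e-01,  9.49973107e-01,
        -1.42306690e-01],
       [ 0.00000000e+00,  0.00000000e+00,  0.00000000e+00,
         1.00000000e+00]])}
rack 0.85 [ 0.541 -0.021  0.051]
rack 0.79 [0.376 0.085 0.047]
scanner 0.73 [0.714 0.043 0.053]
scan_button_top 0.61 [0.604 0.178 0.051]
jar 0.76 [0.481 0.188 0.054]
```

View pics/scene0.png

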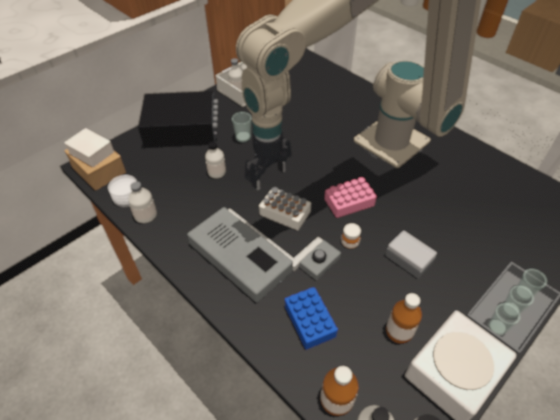

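View pics/side0.png

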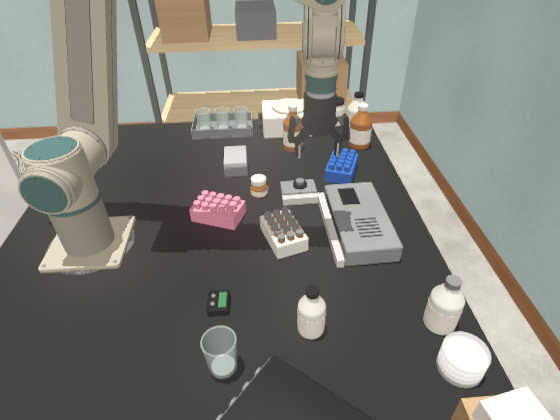

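View pics/wrist0.png

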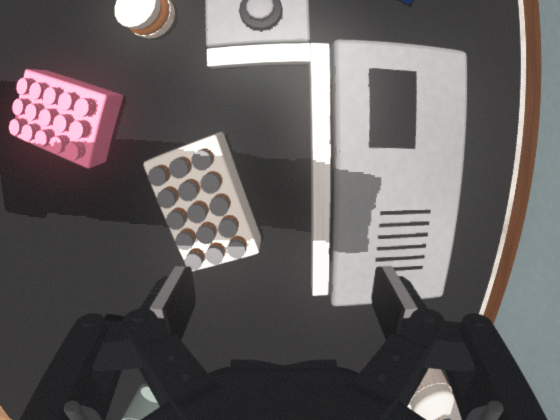

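The scene holds three block racks: white with dark caps (wrist px 200,200), pink (65,115) and blue (scene px 310,315). The white one fits the description. I'll enlarge it to confirm, and to get the edges.

Run:
```python
import cv2
im=cv2.imread("pics/wrist0.png")
c=im[0:310,130:350];c=cv2.resize(c,None,fx=1.9*1.0,fy=1.9,interpolation=cv2.INTER_CUBIC)
cv2.imwrite("pics/crop0.png",c)
c=im[0:100,190:340];c=cv2.resize(c,None,fx=5,fy=5,interpolation=cv2.INTER_CUBIC);cv2.imwrite("pics/crop1.png",c)
c=im[120:280,130:330];c=cv2.resize(c,None,fx=3.7,fy=3.7,interpolation=cv2.INTER_CUBIC);cv2.imwrite("pics/crop2.png",c)
```

```text
(no output)
```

View pics/crop1.png

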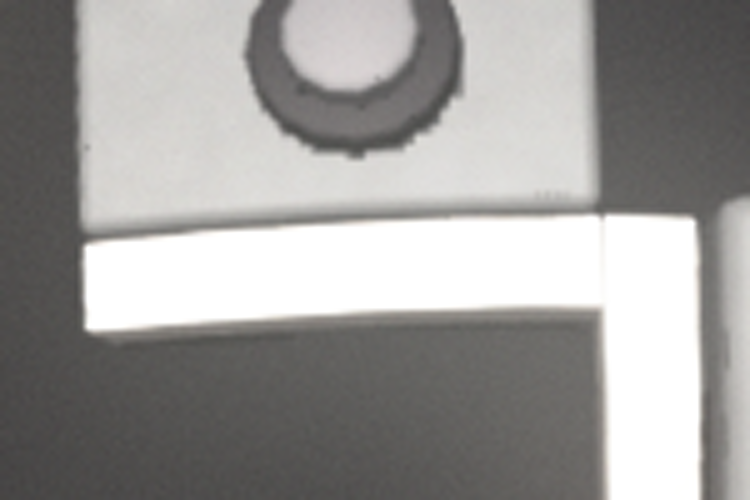

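View pics/crop2.png

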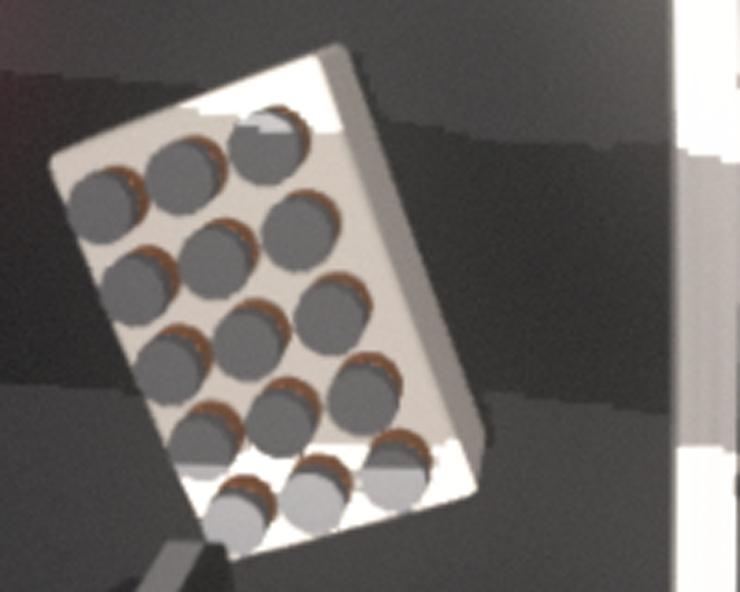

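Crop confirms the white rack with dark caps. Now pixels to positions.

```bash
cat >> h.py <<'E'
def wproj(f,s,uv,z):
    H=f["pixels"].shape[0];fo=H/2/np.tan(np.radians(f["vertical_fov"]/2))
    uv=np.array(uv,float);d=uv-[f["cx"],f["cy"]];r=np.linalg.norm(d);th=r/fo
    ray=np.array([*(d/r*np.sin(th)),np.cos(th)]);M=np.array(f["mount"])
    Rw=q2R(s["ee_rot"]);o=Rw@M[:3,3]+s["tool_pos"];v=Rw@M[:3,:3]@ray
    return (o+v*(z-o[2])/v[2])
def pproj(f,uv,z):
    H=f["pixels"].shape[0];fo=H/2/np.tan(np.radians(f["vertical_fov"]/2))
    v=att(f["attitude"])@np.array([(uv[0]-f["cx"])/fo,(uv[1]-f["cy"])/fo,1]);o=np.array(f["eye"])
    return o+v*(z-o[2])/v[2]
def ppix(f,p):
    H=f["pixels"].shape[0];fo=H/2/np.tan(np.radians(f["vertical_fov"]/2))
    c=att(f["attitude"]).T@(np.array(p)-f["eye"]);return np.array([f["cx"]+fo*c[0]/c[2],f["cy"]+fo*c[1]/c[2]])
def wpix(f,s,p):
    H=f["pixels"].shape[0];fo=H/2/np.tan(np.radians(f["vertical_fov"]/2));M=np.array(f["mount"])
    c=q2R(s["ee_rot"]).T@(np.array(p)-s["tool_pos"]);c=M[:3,:3].T@(c-M[:3,3])
    n=np.hypot(c[0],c[1]);th=np.arctan2(n,c[2]);return np.array([f["cx"],f["cy"]])+fo*th*c[:2]/n
E
python3 - <<'E'
from h import *
s=bot.state()
L=lambda n:np.load(f"pics/{n}0.npy",allow_pickle=True).item()
f=L("wrist")
P=lambda uv,z:wproj(f,s,uv,z)[:2]
rk=[P(p,.045) for p in [(143.5,163.2),(217,135.4),(258.4,252.4),(190.8,271.4)]]
print("rack",np.round(rk,4)); 
for i in range(4): 
    d=rk[(i+1)%4]-rk[i];print(np.linalg.norm(d).round(4),np.degrees(np.arctan2(d[1],d[0])).round(1))
c=P((310.8,61.6),.025);a=P((207.2,66.2),.025);e=P((313.,295),.025)
print("corner",c,"short end",a,"long end",e,np.linalg.norm(c-a),np.linalg.norm(c-e))
print(np.degrees(np.arctan2(*(c-a)[::-1])),np.degrees(np.arctan2(*(c-e)[::-1])))
print("button",P((260,7),.042))
np.save("rk.npy",rk)
for n in ["scene","side"]:
    g=L(n);im=g["pixels"].copy()
    for q,z in [(c,.025),(a,.025),(e,.025)]+[(r,.045) for r in rk]:
        u=ppix(g,[*q,z]);cv2.circle(im,tuple(int(round(k)) for k in u),1,(0,255,0),-1); 
    u=ppix(g,[*rk[0],.045]).astype(int)
    x0,y0=(190,160) if n=="scene" else (180,160)
    cv2.imwrite(f"pics/ov_{n}.png",cv2.resize(im[y0:y0+140,x0:x0+190],None,fx=4,fy=4,interpolation=cv2.INTER_CUBIC))
E
```

```text
rack [[ 0.4733  0.0228]
 [ 0.5579  0.0494]
 [ 0.5976 -0.0811]
 [ 0.5158 -0.1078]]
0.0887 17.5
0.1364 -73.1
0.0861 -161.9
0.1374 108.0
corner [0.65436121 0.1263878 ] short end [0.54458834 0.12369889] long end [ 0.66356359 -0.15205883] 0.1098058055383108 0.2785986546768391
1.4031918127693328 91.89287838417798
button [0.60213328 0.18258967]
```

View pics/ov_scene.png

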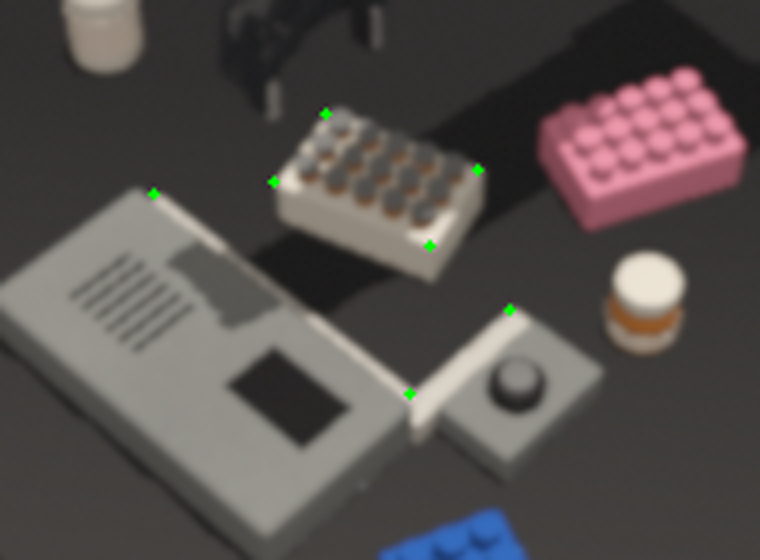

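View pics/ov_side.png

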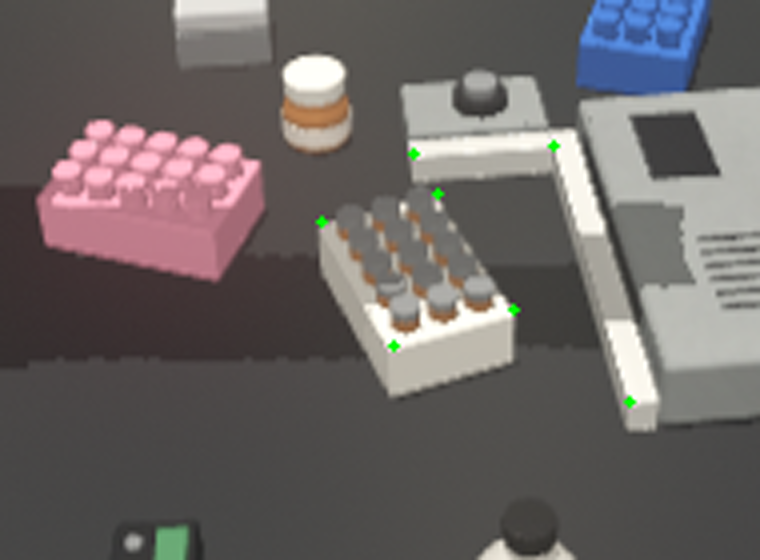

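```bash
cat >> h.py <<'E'
C=np.array([.6544,.1264]);YS=np.radians(1.7)
RS=np.array([[np.cos(YS),-np.sin(YS)],[np.sin(YS),np.cos(YS)]])
def s2w(p): return C+RS@np.array(p)
def w2s(p): return RS.T@(np.array(p)[:2]-C)
def go(x,y,z,yaw):
    """world target; prints tool-frame shift (cm) and turn (deg)"""
    s=bot.state();Rw=q2R(s["ee_rot"]);ya=np.radians(yaw)
    Rt=np.array([[np.cos(ya),np.sin(ya),0],[np.sin(ya),-np.cos(ya),0],[0,0,-1]])
    d=Rw.T@(np.array([x,y,z])-s["tool_pos"])*100
    r=np.degrees(R.from_matrix(Rw.T@Rt).as_rotvec())
    print("shift",d.round(2),"turn",r.round(1),"tcp_s",(w2s(s["tool_pos"])*1000).round(1),s["t"])
def pg(xs,ys,z,yaw): # scanner-frame target mm
    p=s2w([xs/1000,ys/1000]);print(p.round(4));go(p[0],p[1],z,yaw)
E
python3 - <<'E'
from h import *
s=bot.state();f=np.load("pics/wrist0.npy",allow_pickle=True).item()
print("pink",[wproj(f,s,p,.045)[:2].round(3) for p in [(122,95),(95,167),(30,140)]])
rk=np.load("rk.npy");print("rack in scanner",[ (w2s(p)*1000).round(1) for p in rk],w2s(rk.mean(0))*1000, w2s([.6636,-.152]), "btn",w2s([.6021,.1826]))
go(.445,-.04,.23,181.7)
E
```

```text
pink [array([0.452, 0.099]), array([0.408, 0.021]), array([0.306, 0.062])]
rack in scanner [array([-184.1,  -98.2]), array([-98.7, -74.1]), array([ -62.9, -205.7]), array([-145.5, -230. ])] [-122.80502271 -151.97475013] [ 0.00093687 -0.27855039] btn [-0.05060974  0.05772681]
shift [ -4.   -18.     0.13] turn [ -0.    0.  -91.7] tcp_s [ -33.1 -125.5] 0.9
```

Emit:
arm_command(
  series=[-0.8,-3.6,0,0,0,-10.2,-1.6,-7.2,0,0,0,-20.4,-2.4,-10.8,0,0,0,-30.6,-3.2,-14.4,0,0,0,-40.8,-4,-18,0,0,0,-51],
  fingers=0.65,
)

```text
t: 1.52
tool_pos: [0.4439, -0.0402, 0.2314]
ee_rot: [0.0, 0.331, 0.944, -0.0]
force: [-0.0, -0.1, 1.2]
gripper_width: 0.652
```

Emit:
arm_command(
  series=[0,0,1,0,0,-10.2,0,0,3,0,0,-20.4,0,0,6,0,0,-30.6,0,0,9,0,0,-40.7,0,0,12,0,0,-40.7],
)

```text
t: 2.15
tool_pos: [0.4452, -0.0401, 0.1107]
ee_rot: [0.0, -0.015, 1.0, -0.0]
force: [0.5, -0.5, -0.4]
gripper_width: 0.652
```

Run:
```python
from h import *
go(.445,-.04,.012,181.7);s=bot.state();print(s["tool_pos"],s["gripper_width"],s["force"])
f=bot.grab_frame("wrist");cv2.imwrite("pics/w1.png",f["pixels"])
f=bot.grab_frame("side");cv2.imwrite("pics/s1.png",f["pixels"])
```

```text
shift [0.03 0.01 9.87] turn [-0.   0.1  0.1] tcp_s [-214.  -160.2] 2.15
[ 0.4452098  -0.04005265  0.11073339] 0.6524277010250993 [ 0.50964677 -0.45208172 -0.40676023]
```

View pics/w1.png

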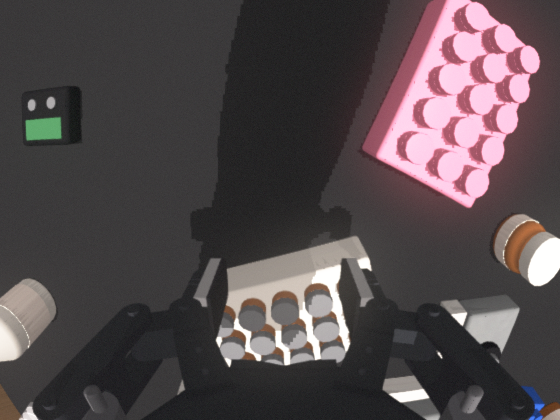

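View pics/s1.png

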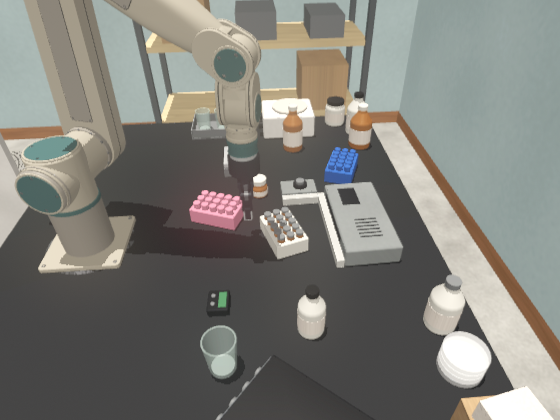

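Run:
```python
from h import *
s=bot.state();f=bot.grab_frame("wrist")
for p in [(366,150),(470,205)]: print(wproj(f,s,p,.045).round(3),wproj(f,s,p,.0).round(3))
for p in [(.434,0.0,.03),(.456,0,.03),(.434,-.08,.03)]: print(p,wpix(f,s,p))
for p in [(228,268),(362,238)]: print(wproj(f,s,p,.045).round(4),wproj(f,s,p,0).round(4))
```

```text
[0.388 0.013 0.045] [0.394 0.025 0.   ]
[0.423 0.1   0.045] [0.436 0.131 0.   ]
(0.434, 0.0, 0.03) [337.82556141 209.19728916]
(0.456, 0, 0.03) [335.30244532 237.22517192]
(0.434, -0.08, 0.03) [227.07622236 206.08029962]
[ 0.4763 -0.0783  0.045 ] [ 0.5011 -0.0863  0.    ]
[0.45   0.0164 0.045 ] [0.469  0.0292 0.    ]
```

Emit:
arm_command(
  series=[0,0,4,0,0,0,0,0,8,0,0,0,0,0,9.8,0,0,0,-1,0,9.8,0,0,0,-2,0,9.8,0,0,0],
)

```text
t: 2.92
tool_pos: [0.468, -0.0399, 0.0152]
ee_rot: [0.002, -0.015, 1.0, -0.0]
force: [-0.3, -0.5, -0.2]
gripper_width: 0.649
```

Emit:
arm_command(
  series=[-1,0,0,0,0,0,-2,0,0,0,0,0,-3,0,0,0,0,0,-4,0,0,0,0,0,-5,0,0,0,0,0],
)

```text
t: 3.55
tool_pos: [0.5154, -0.0377, 0.0133]
ee_rot: [-0.0, -0.015, 1.0, 0.0]
force: [-2.2, 0.0, 2.7]
gripper_width: 0.652
```

```bash
cat >> h.py <<'E'
def look(k,names=("wrist","side")):
    s=bot.state();print(s["t"],s["tool_pos"],s["force"].round(1),"tcp_s",(w2s(s["tool_pos"])*1000).round(1))
    for n in names:
        f=bot.grab_frame(n);f["state"]=s;cv2.imwrite(f"pics/{n}{k}.png",f["pixels"]);np.save(f"pics/{n}{k}.npy",f,allow_pickle=True)
        if n=="side": cv2.imwrite(f"pics/{n}{k}c.png",cv2.resize(f["pixels"][160:300,180:410],None,fx=3.4,fy=3.4,interpolation=cv2.INTER_CUBIC))
E
python3 - <<'E'
from h import *
look(2)
E
```

```text
3.55 [ 0.51542179 -0.03773047  0.01325072] [-2.2  0.   2.7] tcp_s [-143.8 -159.9]
```

View pics/wrist2.png

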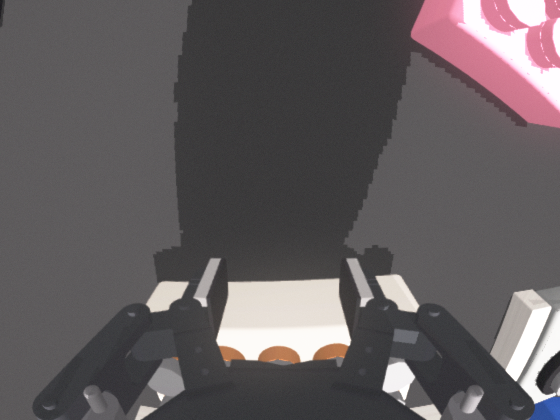

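View pics/side2c.png

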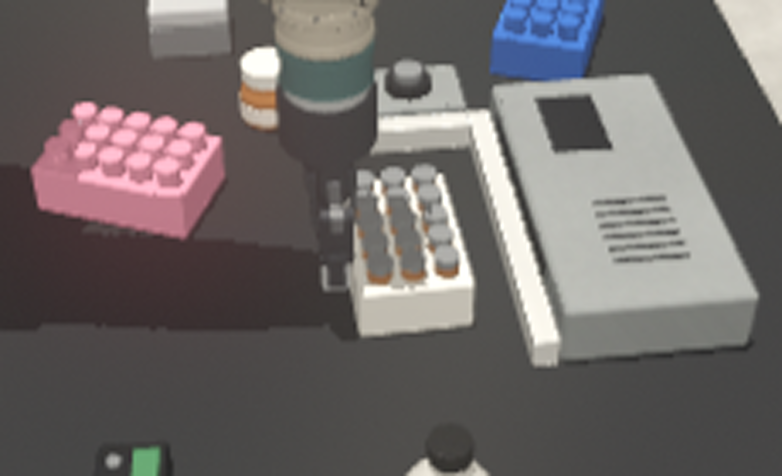

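Emit:
arm_command(
  series=[-1,0,0,0,0,0,-2,0,0,0,0,0,-3,0,0,0,0,0,-3.6,0,0,0,0,0,-3.9,0,0,0,0,0],
)

```text
t: 4.28
tool_pos: [0.5542, -0.0369, 0.0133]
ee_rot: [-0.0, -0.015, 1.0, -0.0]
force: [-4.6, -0.0, 2.2]
gripper_width: 0.646
```

Emit:
arm_command(
  series=[-0.2,0,0,0,0,0,-0.4,0,0,0,0,0,-0.4,0,0,0,0,0],
)

```text
t: 4.65
tool_pos: [0.5574, -0.0367, 0.0133]
ee_rot: [-0.0, -0.015, 1.0, -0.0]
force: [-4.4, -0.9, 1.4]
gripper_width: 0.655
```

Run:
```python
from h import *
look(3)
```

```text
4.65 [ 0.55739491 -0.03665774  0.0133006 ] [-4.4 -0.9  1.4] tcp_s [-101.8 -160.1]
```

View pics/side3c.png

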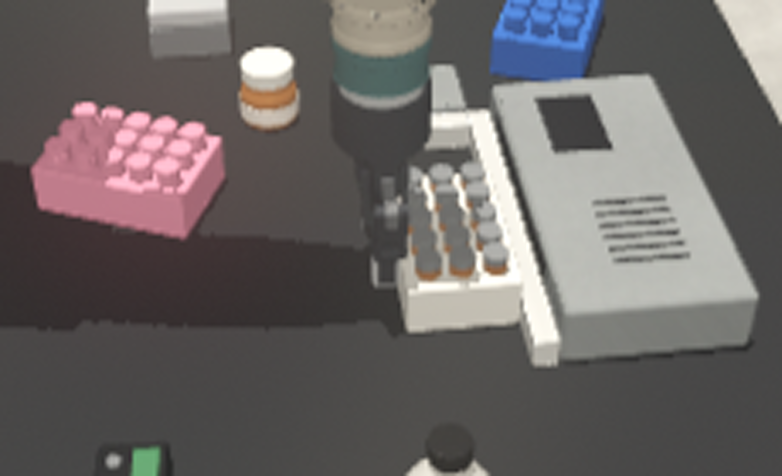

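Emit:
arm_command(
  series=[-0.2,0,0,0,0,0,-0.3,0,0,0,0,0,-0.3,0,0,0,0,0],
)

```text
t: 5.12
tool_pos: [0.5573, -0.0366, 0.0129]
ee_rot: [-0.003, -0.015, 1.0, -0.0]
force: [-10.7, -1.3, 7.2]
gripper_width: 0.656
```

Run:
```python
from h import *
g=np.load("pics/side3.npy",allow_pickle=True).item()
for p in [(411,331),(519,323)]: print((w2s(pproj(g,(p[0]/3.4+180,p[1]/3.4+160),0))*1000).round(1))
for p in [(400,293),(522,283)]: print((w2s(pproj(g,(p[0]/3.4+180,p[1]/3.4+160),.045))*1000).round(1))
```

```text
[ -85.9 -233.1]
[  -0.8 -234.3]
[ -95.5 -236.9]
[  -1.8 -236.9]
```

Emit:
arm_command(
  series=[1.5,0,0,0,0,0,3,0,-4,0,0,0,3,-2,-9,0,0,10,2,-5,-11,0,0,20,0,-8,-11,0,0,30],
  fingers=0.35,
)

```text
t: 5.75
tool_pos: [0.5666, -0.118, 0.127]
ee_rot: [0.005, 0.247, 0.969, 0.0]
force: [0.4, 0.2, 0.4]
gripper_width: 0.348
```

Run:
```python
from h import *
pg(-50,-285,.12,91.7)
```

```text
[ 0.6129 -0.16  ]
shift [-6.06 -1.47  0.75] turn [ 0.4  0.4 59.7] tcp_s [ -95.  -241.7] 5.75
```

Emit:
arm_command(
  series=[-1.5,-0.5,0.5,0,0,10,-3,-0.8,0.7,0,0,20,-4.5,-1.2,0.7,0,0,30,-6,-1.5,0.7,0,0,40,-6,-1.5,0.7,0,0,50],
)

```text
t: 6.38
tool_pos: [0.6116, -0.1594, 0.117]
ee_rot: [0.002, 0.634, 0.773, 0.001]
force: [-0.6, 0.6, 0.1]
gripper_width: 0.351
```

Run:
```python
from h import *
pg(-50,-270,.012,91.7);look(4)
```

```text
[ 0.6124 -0.145 ]
shift [ 1.42  0.31 10.5 ] turn [0.3 0.1 9.6] tcp_s [ -51.3 -284.4] 6.375
6.375 [ 0.61160162 -0.15943319  0.11704217] [-0.6  0.6  0.1] tcp_s [ -51.3 -284.4]
```

View pics/wrist4.png

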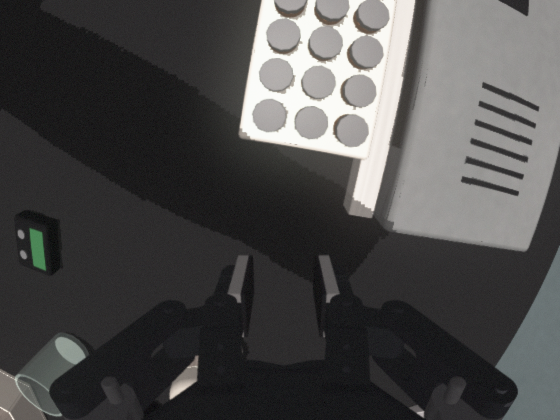

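Emit:
arm_command(
  series=[0.5,0.3,3,0,0,9.6,1,0.3,7,0,0,9.6,1.4,0.3,10.4,0,0,9.6,1.4,0.3,10.4,0,0,9.6],
)

```text
t: 6.98
tool_pos: [0.6064, -0.1425, 0.0096]
ee_rot: [-0.003, 0.693, 0.721, -0.001]
force: [-0.4, -0.1, -0.3]
gripper_width: 0.352
```

Run:
```python
from h import *
pg(-50,-151,.012,91.7);look(5)
```

```text
[ 0.6089 -0.026 ]
shift [11.63  0.71 -0.22] turn [-0.3 -0.1  0.6] tcp_s [ -56.  -267.4] 6.975
6.975 [ 0.60638933 -0.14252309  0.00957474] [-0.4 -0.1 -0.3] tcp_s [ -56.  -267.4]
```

View pics/wrist5.png

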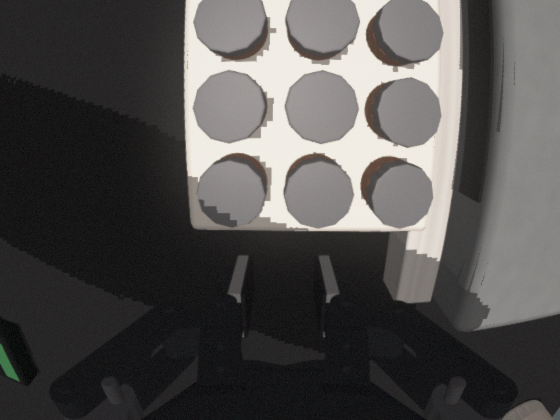

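Emit:
arm_command(
  series=[1.4,0.5,-0.2,0,0,0.6,2.6,0.6,-0.2,0,0,0.6,3.8,0.6,-0.2,0,0,0.6,5,0.6,-0.2,0,0,0.6,6,0.6,-0.2,0,0,0.6],
)

```text
t: 7.7
tool_pos: [0.6133, -0.0832, 0.0148]
ee_rot: [0.001, 0.698, 0.716, 0.0]
force: [0.4, -4.5, 3.3]
gripper_width: 0.354
```

Run:
```python
from h import *
pg(-50,-151,.012,91.7);look(6)
```

```text
[ 0.6089 -0.026 ]
shift [ 5.73 -0.29  0.27] turn [ 0.1  0.  -0.2] tcp_s [ -47.3 -208.3] 7.7
7.7 [ 0.61332232 -0.08318438  0.01479953] [ 0.4 -4.5  3.3] tcp_s [ -47.3 -208.3]
```

View pics/wrist6.png

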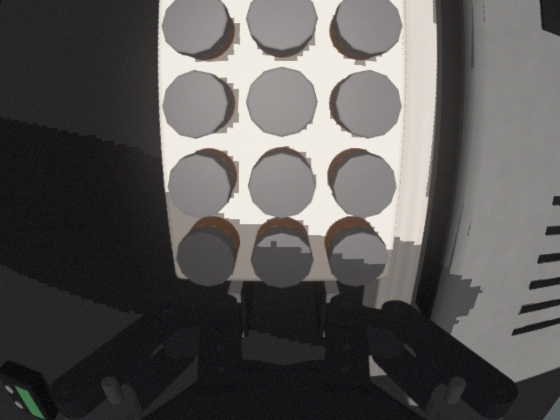

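View pics/side6c.png

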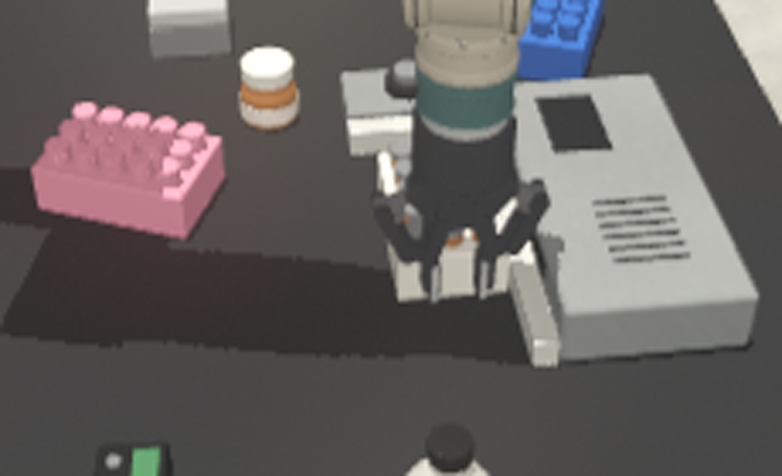

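Going well: the rack slides along the rail, flush with both fingers. Continue.

Emit:
arm_command(
  series=[1.2,0,0.2,0,0,0,2.4,0,0.2,0,0,0,3.6,0,0.2,0,0,0,4.6,0,0.2,0,0,0,5.2,0,0.2,0,0,0],
)

```text
t: 8.43
tool_pos: [0.611, -0.0307, 0.012]
ee_rot: [-0.0, 0.698, 0.717, -0.0]
force: [-0.4, -2.6, -0.6]
gripper_width: 0.347
```

Emit:
arm_command(
  series=[0.3,0,0,0,0,0,0.5,0,0,0,0,0,0.5,0,0,0,0,0],
)

```text
t: 8.8
tool_pos: [0.611, -0.0262, 0.012]
ee_rot: [-0.001, 0.698, 0.716, 0.0]
force: [0.5, -0.3, -1.6]
gripper_width: 0.353
```

Run:
```python
from h import *
look(7)
```

```text
8.8 [ 0.6110159  -0.0262233   0.01200492] [ 0.5 -0.3 -1.6] tcp_s [ -47.9 -151.3]
```

View pics/wrist7.png

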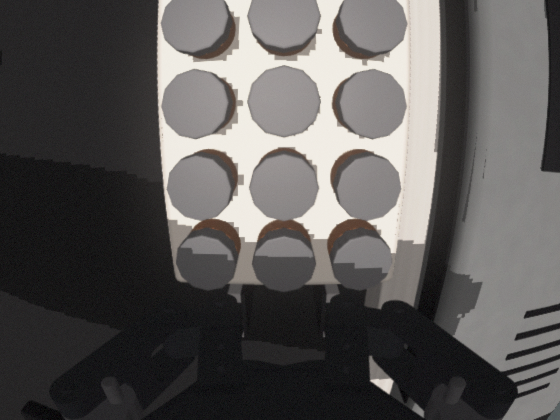

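View pics/side7c.png

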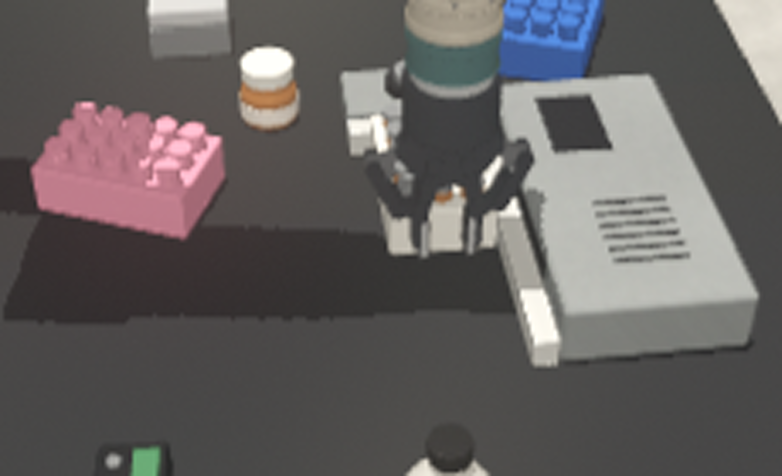

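Emit:
arm_command(
  series=[0.2,0,0,0,0,0,0.4,0,0,0,0,0,0.4,0,0,0,0,0],
)

```text
t: 9.28
tool_pos: [0.6118, -0.0247, 0.0124]
ee_rot: [0.002, 0.698, 0.716, -0.001]
force: [0.7, -7.3, -1.4]
gripper_width: 0.349
```

Emit:
arm_command(
  series=[0.3,0,0,0,0,0,0.4,0,0,0,0,0,0.4,0,0,0,0,0],
)

```text
t: 9.65
tool_pos: [0.6118, -0.0248, 0.0128]
ee_rot: [0.005, 0.699, 0.715, -0.005]
force: [-0.8, -16.6, -0.5]
gripper_width: 0.349
```

Emit:
arm_command(
  series=[-2,0,0,0,0,0,-4,0,-4,0,0,0,-4,0,-10,0,0,0,-2,-1,-16,0,0,0,2,-2,-22,0,0,0],
)

```text
t: 10.28
tool_pos: [0.5928, -0.0056, 0.2251]
ee_rot: [0.0, 0.699, 0.716, 0.001]
force: [0.9, -0.2, -0.4]
gripper_width: 0.351
```

Emit:
arm_command(
  series=[0,0,0,0,0,0,0,0,0,0,0,0],
  fingers=0,
)

```text
t: 10.52
tool_pos: [0.5923, -0.0053, 0.2224]
ee_rot: [-0.0, 0.698, 0.716, 0.0]
force: [-0.4, 0.0, -0.9]
gripper_width: 0.004
```

Run:
```python
from h import *
look(8,("wrist","side","scene"))
im=cv2.imread("pics/wrist8.png");cv2.imwrite("pics/wrist8b.png",cv2.resize(im,None,fx=1.4,fy=1.4,interpolation=cv2.INTER_CUBIC))
```

```text
10.525 [ 0.59234775 -0.005316    0.22239371] [-0.4  0.  -0.9] tcp_s [ -65.9 -129.8]
```

View pics/wrist8b.png

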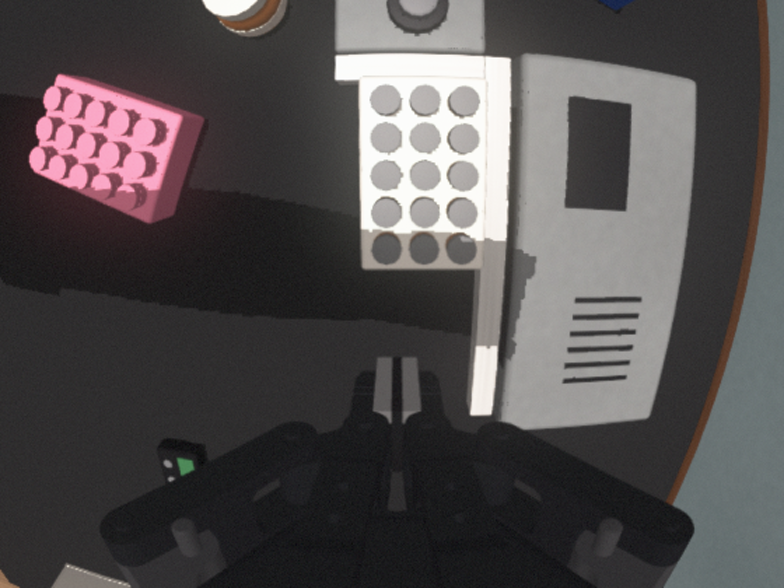

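View pics/side8c.png

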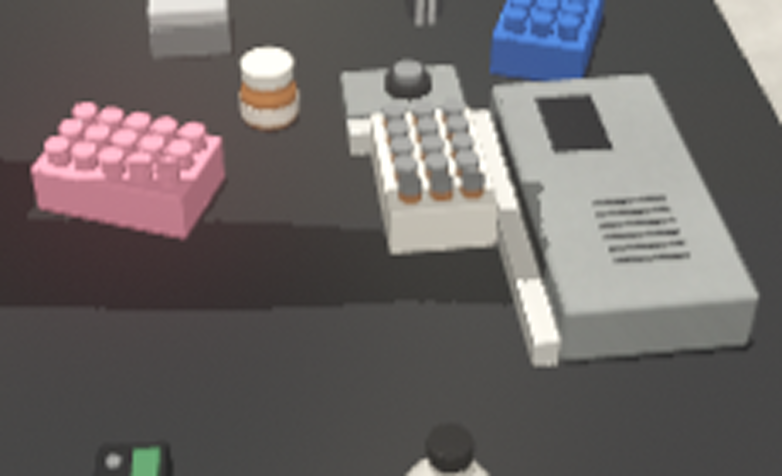

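Run:
```python
from h import *
f=np.load("pics/wrist8.npy",allow_pickle=True).item();s=f["state"]
c=cv2.resize(f["pixels"][30:200,230:380],None,fx=3.5,fy=3.5,interpolation=cv2.INTER_CUBIC)
c=(np.clip(c/255.,0,1)**2.5*255).astype(np.uint8);cv2.imwrite("pics/crop8.png",c)
for p in [(359,78),(487,80),(482,268),(362,269)]: print((w2s(wproj(f,s,np.array(p)/1.4,.045))*1000).round(1))
print("rail corner",(w2s(wproj(f,s,np.array((485,78))/1.4,.025))*1000).round(1))
print("rail end left",(w2s(wproj(f,s,np.array((335,80))/1.4,.025))*1000).round(1))
```

```text
[-90.9  -1.2]
[-2.3 -1.2]
[  -2.5 -137.4]
[ -90.7 -138.1]
rail corner [0.1 3.3]
rail end left [-110.1    1. ]
```

View pics/crop8.png

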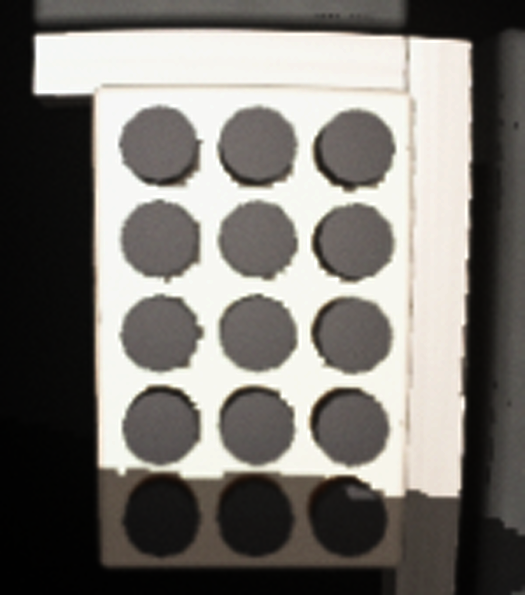

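Seated to within ~1.5 mm by the picture. I'll make one confirming push toward the long rail from the -x side with shut fingers.

Run:
```python
from h import *
pg(-128,-72,.016,91.7)
```

```text
[0.5286 0.0506]
shift [ 5.79 -6.05 20.46] turn [-0.2 -0.1 -0.2] tcp_s [ -67.  -130.4] 10.675
```

Emit:
arm_command(
  series=[3,-3,3,0,0,0,5.8,-6,8,0,0,0,5.8,-6,13,0,0,0,5.8,-6,18,0,0,0,5.8,-6,20.4,0,0,0],
)

```text
t: 11.3
tool_pos: [0.5269, 0.0506, 0.014]
ee_rot: [-0.003, 0.698, 0.716, -0.003]
force: [0.7, 0.4, 1.1]
gripper_width: -0.006
```

Emit:
arm_command(
  series=[0,0.5,0,0,0,0,0,1,0,0,0,0,0,1.5,0,0,0,0,0,1.9,0,0,0,0,0,2.2,0,0,0,0],
)

```text
t: 11.92
tool_pos: [0.5512, 0.0512, 0.0198]
ee_rot: [-0.001, 0.698, 0.716, -0.002]
force: [-9.3, -1.0, 13.1]
gripper_width: 0.004
```

Run:
```python
from h import *
look(9,("wrist",))
```

```text
11.925 [0.5511579  0.05116852 0.01982556] [-9.3 -1.  13.1] tcp_s [-105.4  -72.1]
```

View pics/wrist9.png

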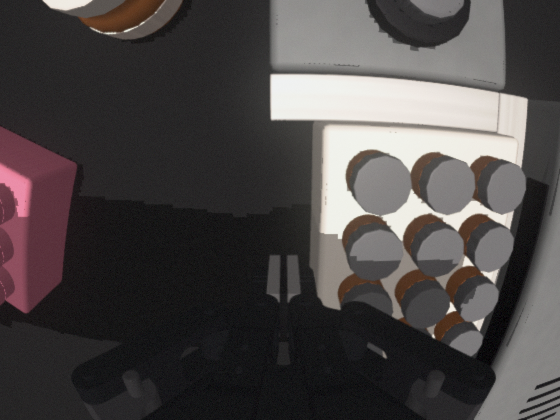

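An upward 13 N force shows that the right knuckle probably touches the vials, so I'll lift straight off.

Emit:
arm_command(
  series=[0,-0.5,-0.5,0,0,0,0,-1,-2,0,0,0,0,-2,-6,0,0,0,-2,0,-12,0,0,0,-5,4,-18,0,0,0],
)

```text
t: 12.6
tool_pos: [0.5842, 0.0097, 0.1869]
ee_rot: [0.001, 0.697, 0.717, 0.001]
force: [1.0, -0.0, 0.3]
gripper_width: -0.002
```

Run:
```python
from h import *
look(10,("wrist","side"))
f=np.load("pics/wrist10.npy",allow_pickle=True).item()
cv2.imwrite("pics/wrist10b.png",cv2.resize(f["pixels"],None,fx=1.4,fy=1.4,interpolation=cv2.INTER_CUBIC))
```

```text
12.6 [0.58423559 0.00965765 0.18687173] [ 1.  -0.   0.3] tcp_s [ -73.6 -114.6]
```

View pics/wrist10b.png

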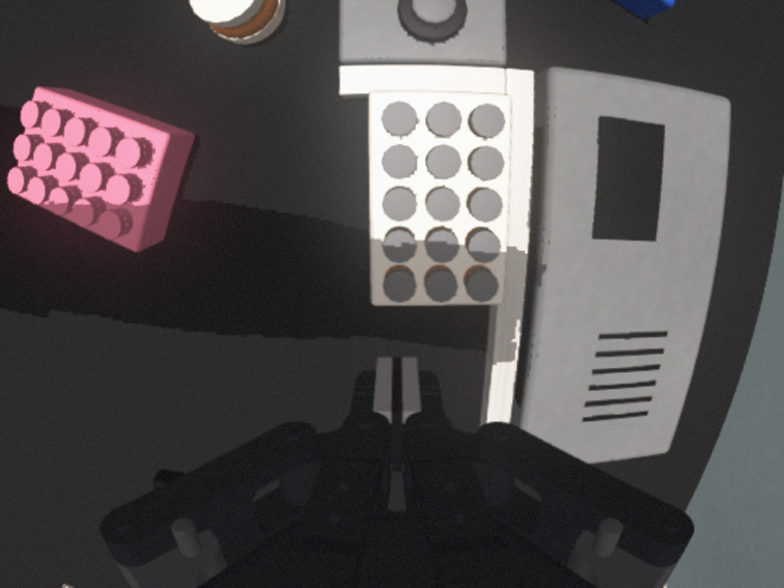

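View pics/side10c.png

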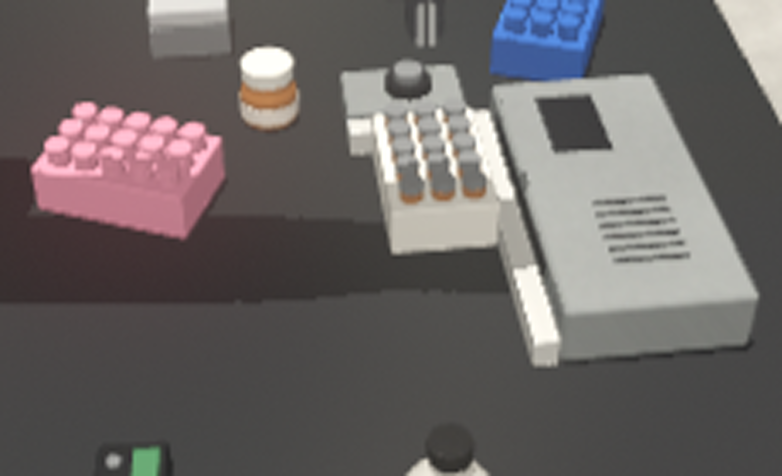

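Run:
```python
from h import *
f=np.load("pics/wrist10.npy",allow_pickle=True).item();s=f["state"]
for p in [(369,92),(511,95),(504,305),(372,304)]: print((w2s(wproj(f,s,np.array(p)/1.4,.045))*1000).round(1))
print("rail end left",(w2s(wproj(f,s,np.array((340,94))/1.4,.025))*1000).round(1),"rail outer corner (20,20)",(w2s(wproj(f,s,np.array((534,68))/1.4,.025))*1000).round(1), "outer edge 2",(w2s(wproj(f,s,np.array((524,280))/1.4,.025))*1000).round(1))
print("btn",[(w2s(wproj(f,s,np.array((434,9))/1.4,z))*1000).round(1) for z in (.035,.045)])
for r in bot.find_in("scan_button_top","wrist")[:2]:
    c=np.array(r["centre"]);M=np.array(f["mount"]);p=q2R(s["ee_rot"])@(M[:3,:3]@c+M[:3,3])+s["tool_pos"];print(r["p"],p,w2s(p)*1000)
```

```text
[-89.5  -0.6]
[-1.5 -0.2]
[  -0.2 -138.5]
[ -89.3 -137.4]
rail end left [-109.7    1. ] rail outer corner (20,20) [19.8 22.5] outer edge 2 [  18.6 -126.9]
btn [array([-48.7,  57.1]), array([-49.6,  54. ])]
0.72 [0.60322722 0.17389561 0.05268568] [-49.74124206  48.99280618]
```

Run:
```python
from h import *
pg(-50,55,.075,91.7)
```

```text
[0.6028 0.1799]
shift [17.14  1.67 11.4 ] turn [ 0.6  0.1 -0.3] tcp_s [ -68.8 -116.2] 12.75
```

Emit:
arm_command(
  series=[5,0.5,0,0,0,0,10,1,0,0,0,0,15,1.5,3,0.3,0,0,17.1,1.7,7,0.6,0,0,17.1,1.7,11,0.6,0,0],
)

```text
t: 13.38
tool_pos: [0.5953, 0.1831, 0.0718]
ee_rot: [-0.004, 0.697, 0.717, -0.004]
force: [0.5, -0.2, 0.3]
gripper_width: -0.006
```

Emit:
arm_command(
  series=[0,0,0,0,0,0],
)

```text
t: 13.5
tool_pos: [0.5913, 0.1807, 0.0691]
ee_rot: [-0.007, 0.697, 0.717, -0.008]
force: [-0.2, -0.9, -0.7]
gripper_width: -0.0
```

Run:
```python
from h import *
pg(-50,55,.05,91.7)
look(11,("scene","side"))
f=np.load("pics/scene11.npy",allow_pickle=True).item()
a=cv2.resize(f["pixels"][190:300,250:390],None,fx=5.4,fy=5.4,interpolation=cv2.INTER_CUBIC);cv2.imwrite("pics/scene11c.png",a)
f=np.load("pics/side11.npy",allow_pickle=True).item()
a=cv2.resize(f["pixels"][140:240,240:380],None,fx=5.4,fy=5.4,interpolation=cv2.INTER_CUBIC);cv2.imwrite("pics/side11d.png",a)
```

```text
[0.6028 0.1799]
shift [-0.11  1.18  1.88] turn [-1.2  0.1 -0.1] tcp_s [-61.4  56.1] 13.5
13.5 [0.59134642 0.18067127 0.06906938] [-0.2 -0.9 -0.7] tcp_s [-61.4  56.1]
```

View pics/scene11c.png

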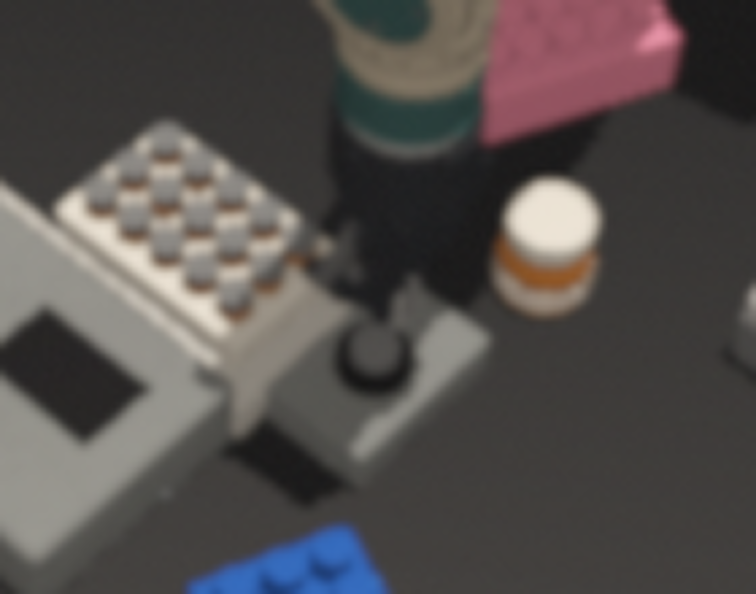

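View pics/side11d.png

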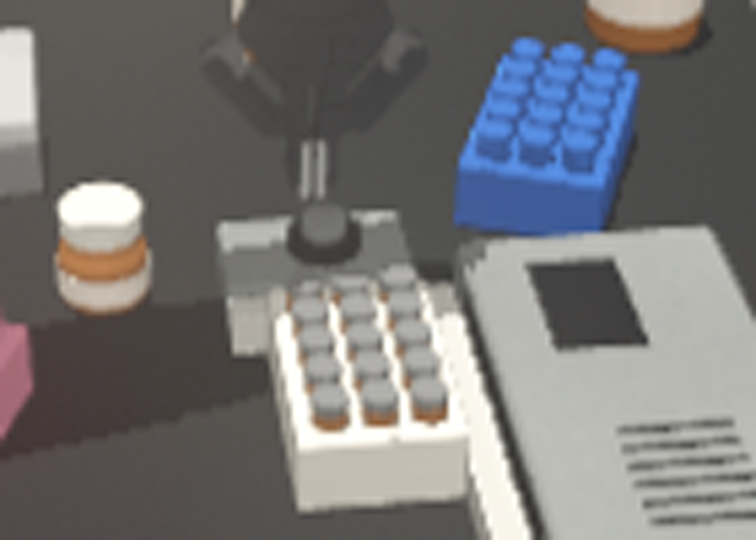

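Emit:
arm_command(
  series=[0,0.6,0,-0.6,0,0,-0.1,1.2,0,-1.2,0,0,-0.1,1.2,0,-1.2,0,0],
)

```text
t: 13.98
tool_pos: [0.6103, 0.1801, 0.0748]
ee_rot: [0.004, 0.698, 0.716, 0.005]
force: [-0.3, 0.1, -0.4]
gripper_width: 0.0
```

Run:
```python
from h import *
pg(-50,55,.05,91.7)
print(bot.state()["force"])
```

```text
[0.6028 0.1799]
shift [ 0.   -0.78  2.47] turn [ 0.8 -0.  -0.2] tcp_s [-42.5  54.9] 13.975
[-0.31395885  0.09345224 -0.4088859 ]
```

Emit:
arm_command(
  series=[0,0,0,0,0,0,0,0,0,0,0,0],
)

```text
t: 14.22
tool_pos: [0.6089, 0.1802, 0.0735]
ee_rot: [0.004, 0.698, 0.716, 0.004]
force: [0.5, 1.3, -0.9]
gripper_width: 0.002
```

Run:
```python
from h import *
pg(-50,55,.05,91.7)
```

```text
[0.6028 0.1799]
shift [-0.01 -0.63  2.35] turn [ 0.6  0.  -0.2] tcp_s [-43.9  55.1] 14.225
```

Emit:
arm_command(
  series=[0,-0.6,0.5,0.6,0,0,0,-0.6,1.2,0.6,0,0,0,-0.6,1.7,0.6,0,0,0,-0.6,1.7,0.6,0,0],
)

```text
t: 14.72
tool_pos: [0.6024, 0.18, 0.0555]
ee_rot: [-0.0, 0.698, 0.716, -0.001]
force: [-0.2, 0.6, -0.7]
gripper_width: 0.001
```

Run:
```python
from h import *
pg(-50,55,.05,91.7)
look(12,("wrist","side"))
f=np.load("pics/side12.npy",allow_pickle=True).item()
a=cv2.resize(f["pixels"][140:240,240:380],None,fx=5.4,fy=5.4,interpolation=cv2.INTER_CUBIC);cv2.imwrite("pics/side12d.png",a)
```

```text
[0.6028 0.1799]
shift [-0.01  0.04  0.55] turn [-0.1  0.  -0.2] tcp_s [-50.4  55.1] 14.725
14.725 [0.60243221 0.17995659 0.05547406] [-0.2  0.6 -0.7] tcp_s [-50.4  55.1]
```

View pics/side12d.png

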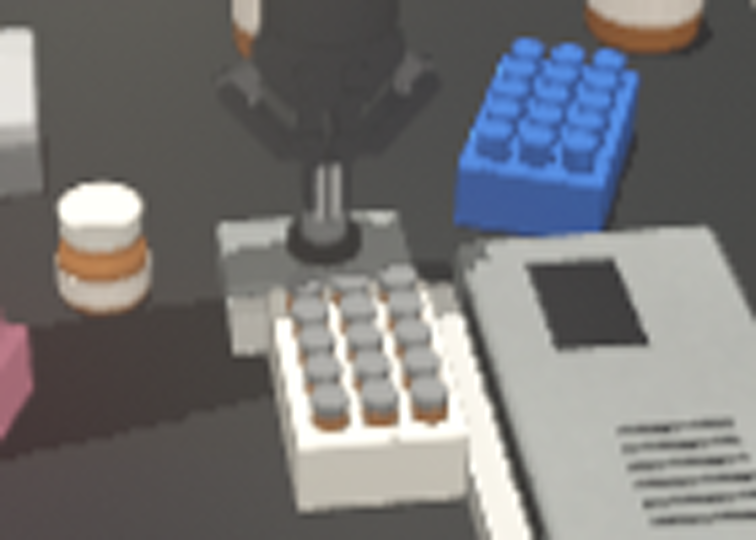

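View pics/wrist12.png

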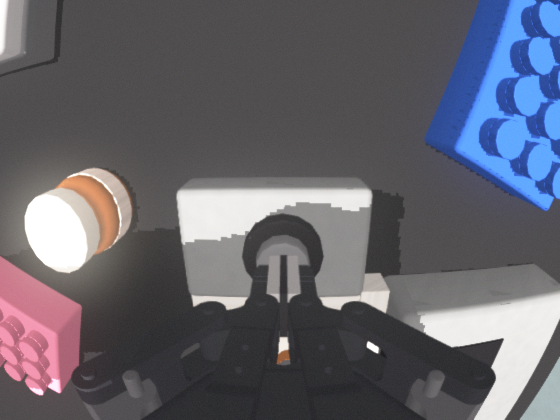

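Fingers stand over the button. Press in small steps, watching the force.

Emit:
arm_command(
  series=[0,0,0.4,0,0,0,0,0,0.8,0,0,0,0,0,0.8,0,0,0],
)

```text
t: 15.2
tool_pos: [0.6039, 0.1802, 0.0489]
ee_rot: [0.0, 0.698, 0.716, 0.001]
force: [-0.3, -0.3, 4.3]
gripper_width: -0.0
```

Emit:
arm_command(
  series=[0,0,0.3,0,0,0,0,0,0.5,0,0,0,0,0,0.5,0,0,0],
)

```text
t: 15.58
tool_pos: [0.6041, 0.1803, 0.0477]
ee_rot: [0.001, 0.698, 0.716, 0.001]
force: [-7.6, -2.1, 22.5]
gripper_width: 0.002
```

Emit:
arm_command(
  series=[0,0,0.2,0,0,0,0,0,0.2,0,0,0],
)

```text
t: 15.82
tool_pos: [0.6041, 0.1803, 0.0476]
ee_rot: [0.001, 0.698, 0.716, 0.001]
force: [-9.8, -1.8, 32.2]
gripper_width: 0.0
```

Run:
```python
from h import *
look(13,("wrist","side","scene"))
f=np.load("pics/scene13.npy",allow_pickle=True).item()
a=cv2.resize(f["pixels"][190:300,250:390],None,fx=5.4,fy=5.4,interpolation=cv2.INTER_CUBIC);cv2.imwrite("pics/scene13c.png",a)
f=np.load("pics/side13.npy",allow_pickle=True).item()
a=cv2.resize(f["pixels"][140:240,240:380],None,fx=5.4,fy=5.4,interpolation=cv2.INTER_CUBIC);cv2.imwrite("pics/side13d.png",a)
```

```text
15.825 [0.604144   0.18026266 0.04756136] [-9.8 -1.8 32.2] tcp_s [-48.6  55.3]
```

View pics/wrist13.png

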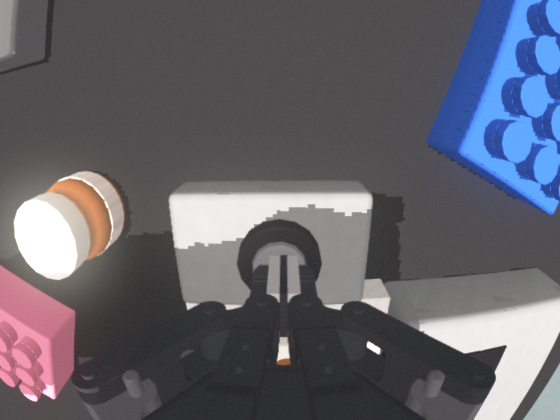

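View pics/side13d.png

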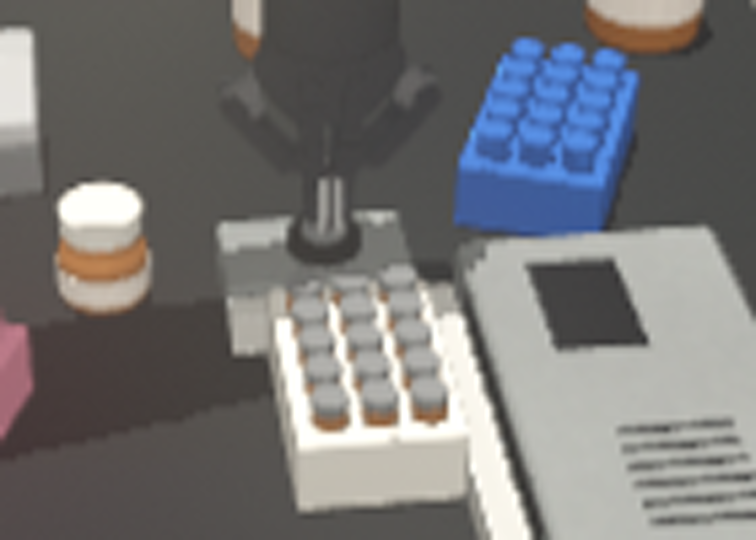

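View pics/scene13c.png

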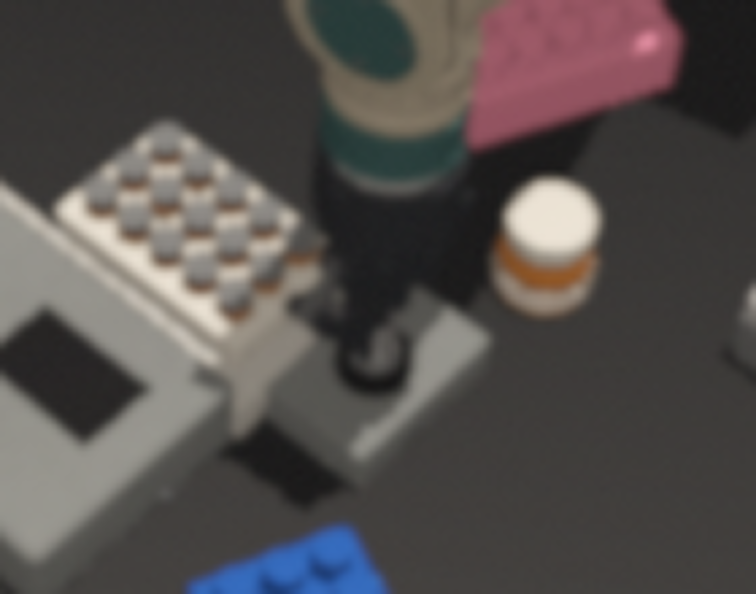

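It stopped hard: 22→32 N with only 0.1 mm more travel, and the cap is visibly sunk in its collar, so it is fully down. Release.

Emit:
arm_command(
  series=[0,0,-1.5,0,0,0,0,0,-5,0,0,0,-2,0,-10,0,0,0,-7,0,-16,0,0,0,-12,0,-18,0,0,0],
)

```text
t: 16.6
tool_pos: [0.6069, 0.0647, 0.2212]
ee_rot: [0.001, 0.697, 0.717, 0.001]
force: [0.5, -0.4, 0.1]
gripper_width: -0.0
```

Emit:
arm_command(
  series=[-4,0,0,0,0,0,-6,0,0,0,0,0,-6,0,0,0,0,0,-6,0,0,0,0,0],
)

```text
t: 17.1
tool_pos: [0.6071, 0.0061, 0.2178]
ee_rot: [-0.001, 0.697, 0.717, -0.0]
force: [0.3, -0.3, -0.4]
gripper_width: 0.003
```

Run:
```python
from h import *
look(14,("wrist","side","scene"))
f=np.load("pics/wrist14.npy",allow_pickle=True).item()
cv2.imwrite("pics/wrist14b.png",cv2.resize(f["pixels"],None,fx=1.4,fy=1.4,interpolation=cv2.INTER_CUBIC))
f=np.load("pics/side14.npy",allow_pickle=True).item()
a=cv2.resize(f["pixels"][140:240,240:380],None,fx=5.4,fy=5.4,interpolation=cv2.INTER_CUBIC);cv2.imwrite("pics/side14d.png",a)
```

```text
17.1 [0.60707906 0.00605618 0.21779536] [ 0.3 -0.3 -0.4] tcp_s [ -50.9 -118.9]
```

View pics/wrist14b.png

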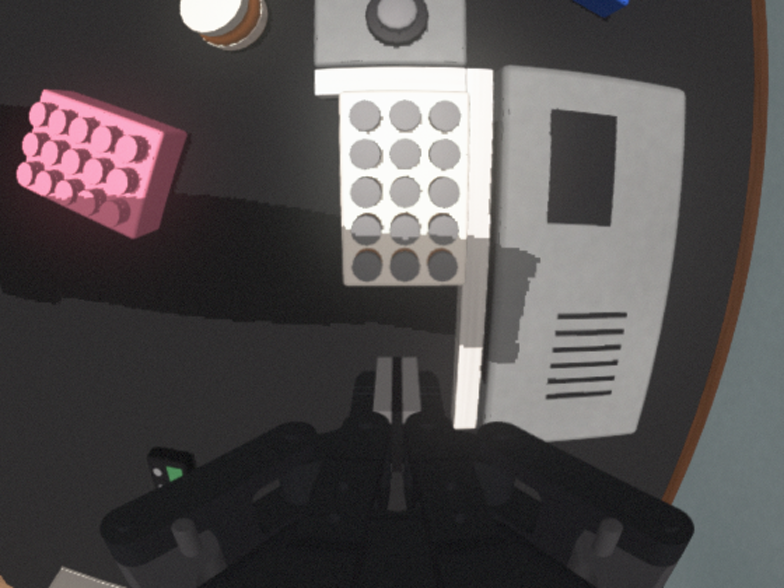

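View pics/side14d.png

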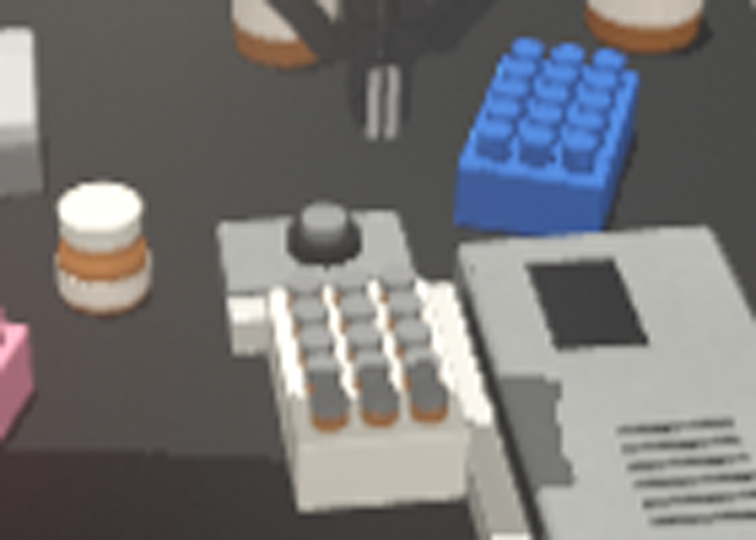

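View pics/scene14.png

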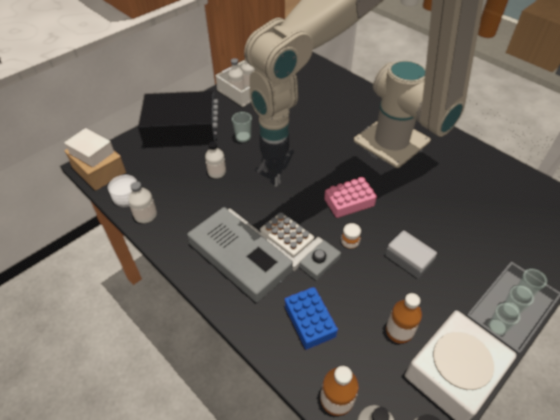

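The button is up again, the rack is in the corner, and the arm is clear. One last numeric check, then I hand in.

Run:
```python
from h import *
f=np.load("pics/wrist14.npy",allow_pickle=True).item();s=f["state"]
for p in [(339,92),(468,94),(464,286),(344,286)]: print((w2s(wproj(f,s,np.array(p)/1.4,.045))*1000).round(1))
print(bot.job_done())
```

```text
[-89.5  -0.4]
[-1.8 -1.6]
[  -1.4 -138.9]
[ -89.1 -138.7]
the job is handed in; nothing more can be done
None
```

The white rack is seated in the scanner's inside corner, the button has been pressed and is up again, and the job is handed in. The hand-in gave no verdict.

- **Pushing:** I pushed the rack square onto the long rail with two open fingers, then slid it along that rail by its end until the short rail stopped it.
- **Last rack check:** The last wrist picture puts the rack's centre at about (-45.5, -70) mm in scanner coordinates. It is square to the rails within about 1°.
- **Button:** The press came to a hard stop, with force rising from 22 to 32 N for only 0.1 mm more travel. The fingers saw only about 5 mm of travel, so "fully down" rests on that hard stop and on the pictures, not on a travel reading. Afterwards the pictures show the button back up.
- **Other things:** In the pictures, none of the bench things in view seems to have moved. The arm was clear, with under 1 N on the tool. The run took about 17 s.
- **A check that went wrong:** I tried one extra push toward the long rail with shut fingers, and it met about 13 N upward. A gripper knuckle probably touched the vial tops, so I backed off at once. The pictures afterwards showed the rack still flat and seated.

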